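Settle the stencil projector's two spring mirror mounts

ROBOT

A 6-joint arm with a two-finger parallel gripper is mounted at the origin on the work surface. World frame = base frame: x ahead of the robot, y to its left, z up, the work surface at z = 0. Lengths are in m, angles in rad, forces in N, time in s.
With the tool pointing down it reaches from about 0.375 to 0.9 m from the base axis. Payload 3.1 kg.
Tool frame: the origin (TCP) lies between the finger pads; the fingertips stand 22 mm ahead of it and the grasp point (between the pads) lies 3 mm ahead of it; z points along the fingers, y is the line along which they close (so a half turn about z gives the same grasp; the last joint's range is limited). The gripper opens to 87 mm and grips with 3 to 60 N. Pads are 19 mm wide; open, the fingers measure 117 mm over their backs; the gripper's body (75 mm by 190 mm) begins 51 mm behind the grasp point.
Start: joints at [1.167, 0.527, 1.433, -0, 1.181, -0.178], TCP at [0.139, 0.609, 0.245] pointing down, gripper open.
Joint ranges: [-3.08, 3.08], [-0.75, 2.2], [0.22, 2.44], [-1.43, 4.57], [0, 2.65], [-2.85, 2.85]. Speed limits (rad/s): [2.79, 2.79, 3.14, 3.14, 3.14, 3.14].

INTERFACE

Orientations are given as a unit quaternion [x, y, z, w].
In Python, from rig import robot gives the robot as it stands.
- The arm moves only by the tool move_arm, never from a script. Its argument "series" is text: rows parted by semicolons, each of 6 numbers parted by spaces: the shift along the tool's x, y, z in mm, then the turn, a rotation vector about the tool's x, y, z in degrees. In form: dx dy dz ax ay az; .... A call has 1 to 8 rows; each row is the pose to reach, as a shift and turn from the pose commanded when the call began, along the tool's axes at that moment; what a row does not reach only later rows make up. A row lasts 1/12 s, in which the tool goes at most 41.7 mm and 7.16 degrees, less where a joint would pass 70% of its speed; a pose out of reach is approached as far as the arm can. A call with a gripper value outside its range is refused whole. "jaw" is the opening, from 0 (shut) to 1 (fully open), set as the call begins (left out, the last holds). The fingers move at their own pace and stop on an object; "newtons" is the grip in N (left out, the last holds). Time passes only in rows, so rows that repeat a pose let the fingers close. It gives the time, the measured TCP pose, the force, the opening and the grip force at its end, in the units of the state.
- robot.get_obs(): the state, without advancing time (a new reading comes with each control period).
- robot.camera(name): name is "scene" or "top" or "wrist"; returns a dict with "img" (384x512x3 uint8, red, green, blue), "mtx" (3x3 intrinsics, pixels), "world_to_cam" (4x4, takes a point from world to camera coordinates). Camera axes: x right, y down, z forward; pixel columns grow to the right and rows downward; lengths in m; the calibration is good to about 2 mm. The wrist camera is an equidistant fisheye: a pixel r from the principal point sees the ray r / f radians off the axis. A picture is of the moment at which its call begins. There is no depth.
- robot.hand_in(): hands the job in; it is judged then, once.
Trained networks look in a picture, given as the dict that the camera call returned (one of the last four; its "shot" number tells which), for a name from the list of things; names that differ only in an ending like _2 or _b are one class to them, and where a whole thing is asked for, a point or a joint stands for the part that bears it (a point fixed in the world has none). Each returns a list of dicts, best first, with "p" (0 to 1); they miss things now and then, are a little off and sometimes report something else, mostly with a low value. They report only what shows in the picture. A call takes as long as a camera call.
- robot.search_frame(picture, thing): "xyz" ([x, y, z] in m, in world coordinates, good to about 4 mm: the middle of the surface that is visible of it).
- robot.tip_of(picture, thing): "xyz" ([x, y, z] in m, in world coordinates, good to about 4 mm: a listed point, or the origin of a listed thing).
The state is a dict: "time": time; "q": joint angles; "joint_velocities": joint speeds; "joint_torque": joint torques, N m; "position": TCP position; "tool_rot": TCP orientation; "ft_force": force on the tool from outside, world axes, zero at the start; "moment": the same for the moment, N m; "grip_width": finger opening in m; "grip_force": force on a finger pad.
Only numpy, scipy, OpenCV 4.12 (cv2) and the standard library are available. Lean on these libraries where they do the work, as an engineer would, in place of code of your own. Each camera call takes 0.05 s, during which the arm holds its last target. There are 200 camera calls.

TASK

Settle the stencil projector's two mirror mounts before the first projection, first the one with the round mirror, then the one with the square mirror: with the fingertips press down the domed pad on the raised corner of its plate until the pointer stands over the sliding brass mark on the scale, keep it there for about a second without running past the mark, and then let the plate spring all the way back. Press one plate at a time, keep off the pointers, and leave the marks and everything else on the bench where they stand, with nothing picked up.

Things in the scene. Friction and masses are not known exactly. Their poses are not given: they have to be found in the camera images.
- round_mount: Mirror mount bolted to the bench, with a round 58 mm mirror, 192 mm high. Origin on the table under the plate's centre; dark steel base x -75..75, y -90..140 mm. y axis along the plate's axle, 60 mm up. Aluminium 100 mm square plate set cornerwise: its raised -x corner has the press pad. At +y a white scale bar, 120 mm along x, centred at y 120, top 168 mm up.
- round_plate (a joint): Tilt (rad) of the plate with a round 58 mm mirror: 0 at rest, grows as the pad is pressed, stop at 0.6, springs back to 0 by itself. Pushing the pad takes about 2.5 N at first, 9 N at 0.4. Pad 60 mm from the axle, pointer tip 130 mm: 1 mm down at the pad moves the pointer about 2.2 mm.
- round_pad (a point): Top of the black rubber press pad, a 24 mm dome on the raised corner of the plate with a round 58 mm mirror; at rest 90 mm above the table and 55 mm to the mount's -x. It goes 10 to 23 mm down to bring the pointer to the mark. Moves with the plate.
- round_pointer: Thin black pointer fixed to the plate with a round 58 mm mirror, rising beside the scale and bent over it. Origin at its tip, over the middle line of the scale bar, 130 mm from the axle. At rest the tip is 26 mm to the +x side of the axle; pressing the pad swings it towards the mount's -x.
- round_mark: Scale mark of the mount with a round 58 mm mirror: a brass sliding index on the scale bar, 14 mm along it, 24 mm across. Origin mid-top, 172 mm up; axes as the mount's. Set at x 4 to -26 mm on the mount, held by friction. The pointer is on it when its tip is over it, within 7 mm of its middle along x.
- square_mount: Mirror mount bolted to the bench, with a square 49 mm mirror, 192 mm high. Origin on the table under the plate's centre; dark steel base x -75..75, y -90..140 mm. y axis along the plate's axle, 60 mm up. Aluminium 100 mm square plate set cornerwise: its raised -x corner has the press pad. At +y a white scale bar, 120 mm along x, centred at y 120, top 168 mm up.
- square_plate (a joint): Tilt (rad) of the plate with a square 49 mm mirror: 0 at rest, grows as the pad is pressed, stop at 0.6, springs back to 0 by itself. Pushing the pad takes about 2.5 N at first, 9 N at 0.4. Pad 60 mm from the axle, pointer tip 130 mm: 1 mm down at the pad moves the pointer about 2.2 mm.
- square_pad (a point): Top of the black rubber press pad, a 24 mm dome on the raised corner of the plate with a square 49 mm mirror; at rest 90 mm above the table and 55 mm to the mount's -x. It goes 10 to 23 mm down to bring the pointer to the mark. Moves with the plate.
- square_pointer: Thin black pointer fixed to the plate with a square 49 mm mirror, rising beside the scale and bent over it. Origin at its tip, over the middle line of the scale bar, 130 mm from the axle. At rest the tip is 26 mm to the +x side of the axle; pressing the pad swings it towards the mount's -x.
- square_mark: Scale mark of the mount with a square 49 mm mirror: a brass sliding index on the scale bar, 14 mm along it, 24 mm across. Origin mid-top, 172 mm up; axes as the mount's. Set at x 4 to -26 mm on the mount, held by friction. The pointer is on it when its tip is over it, within 7 mm of its middle along x.
- ink_bottle: Black ink bottle, 32 mm diameter, 85 mm high, standing between the mounts. A loose bystander, origin at its underside.
- blue_lid_jar: Clear jar with a blue lid, 60 mm diameter, 70 mm high, in front of the mounts. A loose bystander, origin at its underside.
- wrap_roll: White roll of grip wrap standing on end, 56 mm diameter, 50 mm high. A loose bystander, origin at its underside.
- rinse_cup: White open cup, 70 mm across, 80 mm high. A loose bystander, origin at its underside.
- tattoo_pen: Tattoo machine pen 135 mm long, 32 mm thick, lying on a rubber rest. A loose bystander, origin at its underside.
- cap_tray: Steel tray 80 x 100 x 30 mm. A loose bystander, origin at its underside.

How it is judged:
On the way, in this order (a step that is already met when the one before it is completed fails the run):
1. the round mirror's pointer is held on its mark (x of round_pointer in the frame of round_mark between -0.007 and 0.007 m), for 0.6 s.
2. the round mirror's plate has sprung back (value of joint round_plate below 0.03 rad), for 0.2 s.
3. the square mirror's pointer is held on its mark (x of square_pointer in the frame of square_mark between -0.007 and 0.007 m), for 0.6 s.
4. the square mirror's plate has sprung back (value of joint square_plate below 0.03 rad), for 0.2 s.
At the end, for the whole second after the job is handed in: Each pointer tip was held within 7 mm of the middle of its mark for at least 0.6 s, round mirror first, and never more than 15 mm beyond it; both plates are back at rest (below 0.03 rad), the marks within 8 mm, and the bystanders upright and within 30 mm, of where they began (value of joint each of round_plate, square_plate below 0.03 rad and distance of each of round_mark, square_mark from where it was at the start of the episode below 0.008 m and distance of each of ink_bottle, blue_lid_jar, wrap_roll, rinse_cup, tattoo_pen, cap_tray from where it was at the start of the episode below 0.03 m and angle between each of ink_bottle, blue_lid_jar, wrap_roll, rinse_cup, tattoo_pen, cap_tray's own z axis and vertical below 0.5 rad); the robot touches nothing.
It fails at once if a pointer ran past its mark (tip more than 15 mm beyond the middle of the mark) (x of round_pointer in the frame of round_mark below -0.015 m or x of square_pointer in the frame of square_mark below -0.015 m).
It fails at once if a mark was slid along its scale by more than 8 mm (distance of any of round_mark, square_mark from where it was at the start of the episode above 0.008 m).
It fails at once if a pointer was itself pushed or held (contact force between any of round_pointer, square_pointer and the fingers above 0.5 N or contact force between any of round_pointer, square_pointer and the arm above 0.5 N).
It fails at once if a bystander was lifted (12 mm or more) or carried off, knocked over or shifted by more than 30 mm (height (world z) of any of ink_bottle, blue_lid_jar, wrap_roll, rinse_cup, tattoo_pen, cap_tray above 0.012 m or distance of any of ink_bottle, blue_lid_jar, wrap_roll, rinse_cup, tattoo_pen, cap_tray from where it was at the start of the episode above 0.03 m or angle between any of ink_bottle, blue_lid_jar, wrap_roll, rinse_cup, tattoo_pen, cap_tray's own z axis and vertical above 0.5 rad).
It fails at once if both plates were pressed at once (value of joint each of round_plate, square_plate above 0.08 rad).
It also fails if it takes over 51 s, if anything falls off the work surface, if the arm or the gripper's body presses on something with over 40 N, if the wrist force passes 120 N, or if a joint passes its speed limit or range.

## Working session

There is one attempt and no reset: what is moved stays moved. The work goes in short steps, Python scripts to look and compute and a tool call to move; the robot and the scene stay as the last step left them, time stands still between calls to the robot, and variables do not carry over. Pictures are saved under pics/ and viewed, at most 13 in all, crops included, and the job is handed in when it is done.

Besides the shell and the picture viewer there is one more tool, called as name(argument=value, ...) on one line, values as JSON. move_arm: Moves the arm, as the interface text tells. Its arguments: {"type":"object","properties":{"series":{"type":"string"},"jaw":{"type":"number"},"newtons":{"type":"number"}},"required":["series"]}

```bash
mkdir -p pics; ls; python3 - <<'E'
from rig import robot
import cv2,numpy as np
np.set_printoptions(precision=4,suppress=True)
o=robot.get_obs();print(o['time'],o['position'],o['tool_rot'])
names="round_mount round_pad round_pointer round_mark square_mount square_pad square_pointer square_mark ink_bottle blue_lid_jar wrap_roll rinse_cup tattoo_pen cap_tray".split()
for c in ("scene","top"):
    p=robot.camera(c);cv2.imwrite(f"pics/{c}0.png",p["img"][:,:,::-1])
    for n in names:
        r=robot.tip_of(p,n)
        print(c,n,[(np.round(d["xyz"],4).tolist(),round(d["p"],2)) for d in r[:2]])
print(robot.get_obs()['time'])
a=cv2.imread("pics/scene0.png");b=cv2.imread("pics/top0.png")
E
```

```text
pics
0.0 [0.139  0.6086 0.2436] [ 0.1122  0.9937 -0.001  -0.0003]
scene round_mount [([0.5849, -0.2223, 0.0028], 0.7)]
scene round_pad [([0.5285, -0.2374, 0.0918], 0.91)]
scene round_pointer [([0.5603, -0.0958, 0.1882], 0.38)]
scene round_mark [([0.5389, -0.1029, 0.171], 0.53)]
scene square_mount [([0.618, 0.1653, 0.0004], 0.74)]
scene square_pad [([0.5601, 0.1714, 0.0943], 0.61)]
scene square_pointer [([0.6535, 0.2842, 0.189], 0.51), ([0.5664, -0.0968, 0.1861], 0.45)]
scene square_mark [([0.6111, 0.2856, 0.1745], 0.44), ([0.5423, -0.1037, 0.1704], 0.27)]
scene ink_bottle [([0.5677, 0.0099, 0.0037], 0.54), ([0.6502, 0.4449, -0.0002], 0.46)]
scene blue_lid_jar [([0.3987, 0.0044, 0.0028], 0.98)]
scene wrap_roll [([0.4233, 0.401, -0.0028], 0.59)]
scene rinse_cup []
scene tattoo_pen [([0.4227, -0.3819, 0.0005], 0.94)]
scene cap_tray [([0.6107, -0.4847, 0.0021], 0.87)]
top round_mount [([0.5817, -0.2158, -0.004], 0.61)]
top round_pad [([0.5363, -0.2386, 0.0961], 0.78), ([0.5406, -0.1095, 0.1706], 0.61)]
top round_pointer [([0.57, -0.0967, 0.1826], 0.57)]
top round_mark [([0.3994, 0.0008, 0.0033], 0.46), ([0.5432, -0.1084, 0.1705], 0.45)]
top square_mount [([0.6139, 0.167, 0.0002], 0.57), ([0.54, -0.1094, 0.1704], 0.4)]
top square_pad [([0.5614, 0.1731, 0.0922], 0.64)]
top square_pointer [([0.6502, 0.2863, 0.1878], 0.45)]
top square_mark [([0.6093, 0.2897, 0.1757], 0.52)]
top ink_bottle [([0.5338, -0.237, 0.0942], 0.6), ([0.5651, 0.0069, -0.0014], 0.57)]
top blue_lid_jar [([0.6554, 0.2839, 0.1892], 0.72), ([0.4005, -0.0011, 0.0031], 0.65)]
top wrap_roll [([0.4212, 0.3969, 0.001], 0.55)]
top rinse_cup [([0.6499, 0.4429, -0.0011], 0.82)]
top tattoo_pen [([0.4197, -0.3822, -0.0041], 0.65), ([0.654, 0.285, 0.1901], 0.26)]
top cap_tray [([0.6137, -0.4857, 0.0018], 0.83)]
1.5
```

View pics/top0.png

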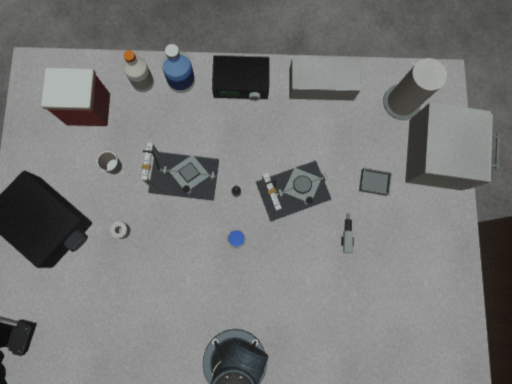

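View pics/scene0.png

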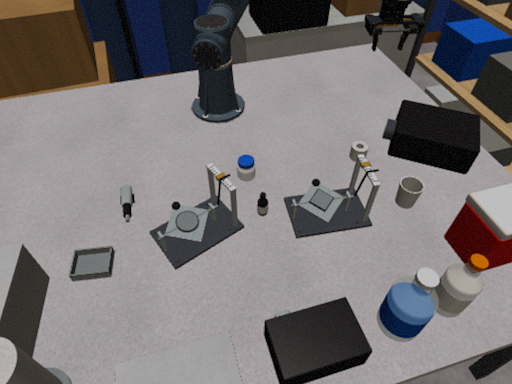

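```bash
cat > h.py <<'E'
from rig import robot
import cv2,numpy as np,sys
from scipy.spatial.transform import Rotation as R
np.set_printoptions(precision=4,suppress=True)
def plan(x,y,z,yaw):
    """tool shift (mm) and turn (deg) to TCP x,y,z, pointing down, tool y at world angle yaw deg"""
    o=robot.get_obs();r=R.from_quat(o['tool_rot']);a=np.radians(yaw)
    ty=np.array([np.cos(a),np.sin(a),0]);tz=np.array([0,0,-1.])
    t=R.from_matrix(np.c_[np.cross(ty,tz),ty,tz])
    print(o['time'],o['position'],'shift',r.inv().apply(np.array([x,y,z])-o['position'])*1000,'turn',np.degrees((r.inv()*t).as_rotvec()),'F',o['ft_force'])
E
python3 -c "
from h import *
plan(.40,.32,.27,50);plan(.45,.0,.27,20);plan(.532,-.238,.20,20)"
```

```text
1.5 [0.1393 0.6093 0.2446] shift [-318.6394 -223.8985  -25.4528] turn [ 0.0022 -0.0007 27.1224] F [-0.0726  0.1887  0.3775]
1.5 [0.1393 0.6093 0.2446] shift [-438.6999 -524.7065  -25.4651] turn [ 0.002  -0.0013 57.1224] F [-0.0726  0.1887  0.3775]
1.5 [0.1393 0.6093 0.2446] shift [-571.6805 -738.448    44.5259] turn [ 0.002  -0.0013 57.1224] F [-0.0726  0.1887  0.3775]
```

move_arm(series="-318 -224 -25 0 0 27; -318 -224 -25 0 0 27; -318 -224 -25 0 0 27; -318 -224 -25 0 0 27; -318 -224 -25 0 0 27; -318 -224 -25 0 0 27; -318 -224 -25 0 0 27; -318 -224 -25 0 0 27", jaw=0)

```text
time: 2.17
position: [0.3627, 0.3603, 0.2663]
tool_rot: [0.341, 0.94, 0.0, 0.0]
ft_force: [1.5, 1.0, -0.8]
grip_width: 0.0416
grip_force: 0.0
```

```bash
python3 -c "
from h import *
plan(.45,.0,.27,20)"
```

```text
2.1667 [0.3627 0.3603 0.2663] shift [-297.9483 -220.6253   -3.7505] turn [ 0.0396  0.0008 30.1345] F [ 1.4967  1.0042 -0.7627]
```

move_arm(series="-290 -215 0 0 0 30; -290 -215 0 0 0 30; -290 -215 0 0 0 30; -290 -215 0 0 0 30; -290 -215 0 0 0 30; -290 -215 0 0 0 30; -290 -215 0 0 0 30; -290 -215 0 0 0 30")

```text
time: 2.83
position: [0.4401, 0.0358, 0.2663]
tool_rot: [0.573, 0.82, 0.0, 0.0]
ft_force: [1.1, -0.4, -0.2]
grip_width: 0.0005
grip_force: 0.0
```

```bash
python3 -c "
from h import *
plan(.532,-.238,.19,20)"
```

```text
2.8333 [0.4401 0.0358 0.2663] shift [-288.7222   -7.9246   76.4242] turn [0.0558 0.0234 0.1143] F [ 1.1216 -0.4413 -0.2353]
```

move_arm(series="-280 -5 0 0 0 0; -280 -5 0 0 0 0; -280 -5 0 0 0 0; -280 -5 0 0 0 0; -280 -5 0 0 0 0; -280 -5 0 0 0 0; -280 -5 0 0 0 0; -280 -5 0 0 0 0")

```text
time: 3.5
position: [0.534, -0.2337, 0.2661]
tool_rot: [0.575, 0.818, -0.001, 0.003]
ft_force: [0.5, -0.3, 0.4]
grip_width: 0.0009
grip_force: 0.0
```

```bash
python3 - <<'E'
from h import *
for c in ("wrist","scene","top"):
    p=robot.camera(c);cv2.imwrite(f"pics/{c}1.png",p["img"][:,:,::-1])
    for n in "round_mount round_pad round_pointer round_mark".split():
        for d in robot.tip_of(p,n)[:1]: print(c,n,np.array(d["xyz"]),round(d["p"],2))
plan(.532,-.238,.19,20)
E
```

```text
wrist round_mount [ 0.583  -0.2159 -0.0002] 0.97
wrist round_pad [ 0.5302 -0.2332  0.0915] 0.76
wrist round_pointer [ 0.5653 -0.0975  0.1911] 0.86
wrist round_mark [ 0.54   -0.0994  0.1723] 0.71
scene round_mount [ 0.5854 -0.2194  0.0042] 0.78
scene round_pad [ 0.5291 -0.2385  0.0921] 0.83
scene round_pointer [ 0.5608 -0.0942  0.1859] 0.65
scene round_mark [0.5578 0.1666 0.0921] 0.65
top round_mount [ 0.5811 -0.2182 -0.0017] 0.74
top round_pad [ 0.6153 -0.4885  0.0009] 0.54
top round_pointer [ 0.5666 -0.0958  0.1825] 0.4
top round_mark [ 0.5394 -0.1099  0.1691] 0.47
4.25 [ 0.5315 -0.2266  0.266 ] shift [-10.8855  -3.5103  76.0193] turn [0.0042 0.0057 0.1381] F [-0.1308 -0.2022 -0.3164]
```

View pics/wrist1.png

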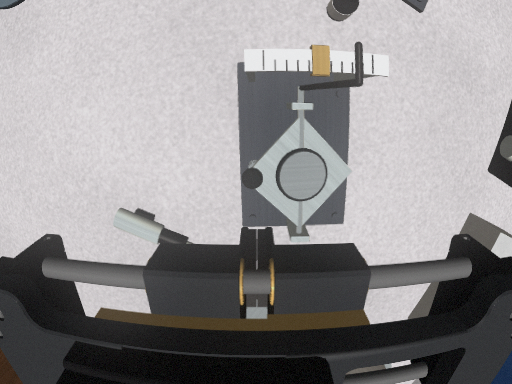

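```bash
cat >> h.py <<'E'
def ray(p,uv,z):
    """world point at height z seen at fisheye pixel uv"""
    K=p["mtx"];v=np.array([(uv[0]-K[0,2])/K[0,0],(uv[1]-K[1,2])/K[1,1]]);t=np.hypot(*v)
    d=np.r_[v/t*np.sin(t),np.cos(t)];T=np.linalg.inv(p["world_to_cam"])
    d=T[:3,:3]@d;c=T[:3,3];return c+d*(z-c[2])/d[2]
E
python3 - <<'E'
from h import *
p=robot.camera("wrist")
P={n:ray(p,uv,z) for n,uv,z in [("mark",(320,60),.172),("tip",(359,58),.187),("end0",(246,60),.168),("end1",(388,66),.168),("pad",(252,178),.088),("corner0",(238,64),.0),("c1",(242,224),0.)]}
for n in P: print(n,P[n])
e=P["end1"]-P["end0"];print(np.linalg.norm(e),np.degrees(np.arctan2(e[1],e[0])))
e/=np.linalg.norm(e);print("tip-mark",(P["tip"]-P["mark"])@e,"mark-mid",(P["mark"]-(P["end0"]+P["end1"])/2)@e)
cv2.imwrite("pics/z1.png",cv2.resize(p["img"][20:240,220:410,::-1],None,fx=3,fy=2.7,interpolation=cv2.INTER_CUBIC))
plan(.532,-.238,.19,20)
E
```

```text
mark [ 0.5368 -0.0979  0.172 ]
tip [ 0.5617 -0.0868  0.187 ]
end0 [ 0.4829 -0.1187  0.168 ]
end1 [ 0.593 -0.076  0.168]
pad [ 0.5261 -0.227   0.088 ]
corner0 [ 0.4607 -0.1062  0.    ]
c1 [ 0.5425 -0.3198  0.    ]
0.11814836843378823 21.183188811212325
tip-mark 0.027206301189238332 mark-mid -0.0012466955188926445
4.3 [ 0.5315 -0.2267  0.266 ] shift [-10.7802  -3.4636  75.9861] turn [0.0035 0.0047 0.1266] F [-0.0598 -0.2649 -0.0219]
```

View pics/z1.png

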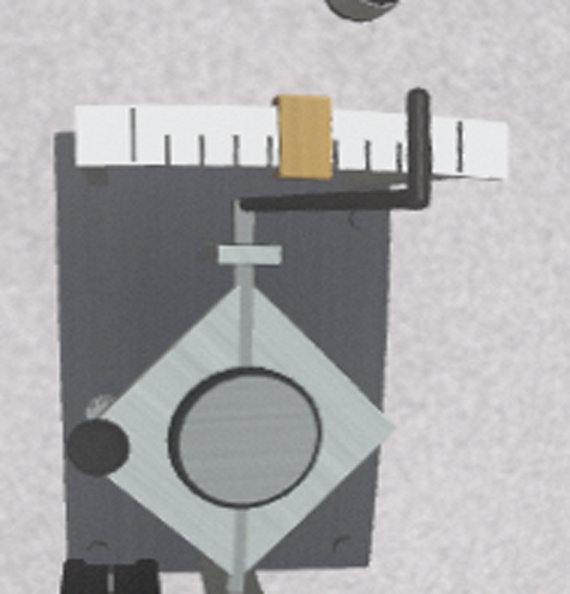

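```bash
python3 -c "
from h import *
plan(.530,-.233,.125,20.5)"
```

```text
4.3 [ 0.5315 -0.2267  0.266 ] shift [ -5.392   -3.6249 140.9856] turn [ 0.0034  0.0048 -0.3734] F [-0.0598 -0.2649 -0.0219]
```

move_arm(series="-5 -3 35 0 0 0; -5 -3 70 0 0 0; -5 -3 100 0 0 0; -5 -3 125 0 0 0; -5 -3 140 0 0 0; -5 -3 140 0 0 0; -5 -3 140 0 0 0")

```text
time: 4.88
position: [0.5302, -0.2324, 0.1253]
tool_rot: [0.573, 0.82, -0.0, -0.001]
ft_force: [0.2, -0.4, 0.9]
grip_width: 0.0004
grip_force: 0.0
```

```bash
python3 - <<'E'
from h import *
p=robot.camera("wrist");cv2.imwrite("pics/w2.png",p["img"][:,:,::-1])
for n in "round_pad round_pointer round_mark".split():
    for d in robot.tip_of(p,n)[:1]: print(n,np.array(d["xyz"]),round(d["p"],2))
plan(.530,-.233,.1,20.5)
E
```

```text
round_pad [ 0.5323 -0.2339  0.0907] 0.56
round_pointer [ 0.5632 -0.096   0.1876] 0.68
round_mark [ 0.5365 -0.101   0.1762] 0.61
5.0833 [ 0.5314 -0.2331  0.1275] shift [ 0.6903 -1.3217 27.5372] turn [ 0.1097  0.1575 -0.3775] F [-0.2419  0.3859  0.2509]
```

View pics/w2.png

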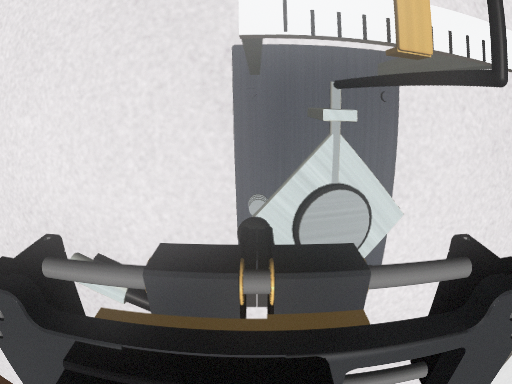

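move_arm(series="0 0 6 0 0 0; 0 0 12 0 0 0; 0 0 16 0 0 0; 0 0 19 0 0 0; 0 0 21 0 0 0; 0 0 21 0 0 0")

```text
time: 5.58
position: [0.5294, -0.2329, 0.1048]
tool_rot: [0.572, 0.82, -0.001, -0.001]
ft_force: [-3.8, -1.6, 6.4]
grip_width: 0.0004
grip_force: 2.8
```

```bash
python3 - <<'E'
from h import *
p=robot.camera("wrist");cv2.imwrite("pics/w3.png",p["img"][:,:,::-1])
q=robot.camera("scene");cv2.imwrite("pics/s3.png",q["img"][:,:,::-1])
for c in (p,q):
  for n in "round_pointer round_mark".split():
    for d in robot.tip_of(c,n)[:1]: print(n,np.array(d["xyz"]),round(d["p"],2))
plan(.530,-.233,.1,20.5)
s=cv2.resize(q["img"][145:265,140:260,::-1],None,fx=3.2,fy=3.2,interpolation=cv2.INTER_CUBIC)
cv2.imwrite("pics/c3.png",np.hstack([cv2.resize(p["img"][0:300,200:512,::-1],(400,384)),s]))
E
```

```text
round_mark [ 0.5386 -0.1027  0.1721] 0.69
round_pointer [ 0.5488 -0.1034  0.1866] 0.59
round_mark [ 0.4236 -0.3819 -0.0005] 0.61
5.8833 [ 0.5295 -0.2328  0.1052] shift [-0.3645  0.4156  5.1755] turn [-0.1102 -0.0226 -0.3499] F [-3.3338 -1.2136  5.7575]
```

View pics/c3.png

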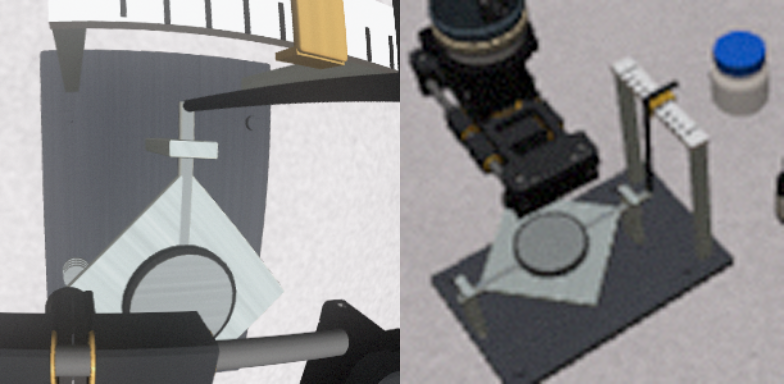

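```bash
cat >> h.py <<'E'
def proj(p,X):
    c=p["world_to_cam"]@np.r_[X,1];K=p["mtx"];c=c[:3]
    if p["fish"]:
        t=np.arctan2(np.hypot(c[0],c[1]),c[2]);v=c[:2]/np.hypot(c[0],c[1])*t
    else: v=c[:2]/c[2]
    return np.array([K[0,0]*v[0]+K[0,2],K[1,1]*v[1]+K[1,2]])
def M(o,yaw,x,y,z):
    a=np.radians(yaw);return np.array([o[0]+np.cos(a)*x-np.sin(a)*y,o[1]+np.sin(a)*x+np.cos(a)*y,z])
def tip(o,yaw,th,y=.12,r=.13):
    a=.2014-th;return M(o,yaw,r*np.sin(a),y,.06+r*np.cos(a))
E
python3 - <<'E'
from h import *
o=(.583,-.218);yaw=20.5
p=robot.camera("wrist");p["fish"]=1
for y in (.09,.1,.105):
  print(y,"base",proj(p,M(o,yaw,0,y,.06)),*[(th,proj(p,tip(o,yaw,th,y,.06)).round(1),proj(p,tip(o,yaw,th,y,.1)).round(1)) for th in (0,.1,.15,.2,.25)])
print("mark",proj(p,M(o,yaw,-.001,.12-.012,.172)))
q=robot.camera("scene");q["fish"]=0
print("scene mark",proj(q,M(o,yaw,-.001,.12,.172)))
for th in (0,.1,.15,.2,.25): print(th,proj(q,tip(o,yaw,th)))
a=cv2.imread("pics/scene1.png");b=q["img"][:,:,::-1]
f=lambda i:cv2.resize(i[155:205,195:245],None,fx=8,fy=8,interpolation=cv2.INTER_CUBIC)
cv2.imwrite("pics/c4.png",np.hstack([f(a),f(b)]))
g=p["img"][:110,330:].min(2);
for u in range(350,512,20):
    r=np.where(p["img"][:110,u].max(1)<45)[0]; print(u,r[:1],r[-1:])
E
```

```text
0.09 base [344.0057 102.1224] (0, array([403.9, 105.1]), array([470.9, 111.7])) (0.1, array([393.5, 104.1]), array([452.7, 108.8])) (0.15, array([387.8, 103.6]), array([441.9, 107.3])) (0.2, array([381.9, 103. ]), array([430. , 105.7])) (0.25, array([375.7, 102.5]), array([417. , 104.1]))
0.1 base [344.2652  86.5582] (0, array([404.5,  83.6]), array([472.1,  83.8])) (0.1, array([394. ,  82.1]), array([453.7,  79.4])) (0.15, array([388.3,  81.4]), array([442.8,  77.2])) (0.2, array([382.4,  80.8]), array([430.8,  75. ])) (0.25, array([376.2,  80.2]), array([417.8,  72.9]))
0.105 base [344.336   78.8069] (0, array([404.6,  72.9]), array([472.2,  69.9])) (0.1, array([394.1,  71.3]), array([453.8,  64.8])) (0.15, array([388.4,  70.5]), array([442.8,  62.3])) (0.2, array([382.5,  69.7]), array([430.8,  59.8])) (0.25, array([376.2,  69. ]), array([417.7,  57.5]))
mark [448.9625  45.1874]
scene mark [219.459 174.377]
0 [224.7892 176.2078]
0.1 [222.0017 172.8681]
0.15 [220.6193 171.3291]
0.2 [219.2503 169.8829]
0.25 [217.8992 168.5333]
350 [81] [86]
370 [] []
390 [79] [79]
410 [80] [80]
430 [] []
450 [] []
470 [] []
490 [64] [64]
510 [0] [77]
```

View pics/c4.png

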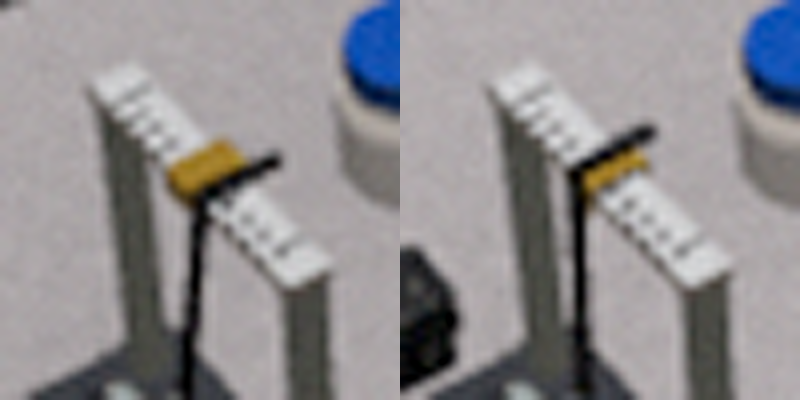

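move_arm(series="0 0 2 0 0 0; 0 0 4 0 0 0; 0 0 5.5 0 0 0; 0 0 5.5 0 0 0; 0 0 5.5 0 0 0; 0 0 5.5 0 0 0")

```text
time: 6.48
position: [0.5292, -0.2328, 0.0998]
tool_rot: [0.572, 0.82, -0.001, -0.001]
ft_force: [-4.6, -0.8, 6.9]
grip_width: 0.0003
grip_force: 3.4
```

```bash
python3 - <<'E'
from h import *
q=robot.camera("scene");t=robot.camera("top")
for c in (q,t):
  for n in "round_pointer round_mark".split():
    for d in robot.tip_of(c,n)[:1]: print(n,np.array(d["xyz"]),round(d["p"],2))
plan(.530,-.233,.1,20.5)
f=lambda i:cv2.resize(i[...,::-1],None,fx=8,fy=8,interpolation=cv2.INTER_CUBIC)
cv2.imwrite("pics/c5.png",np.hstack([f(q["img"][155:205,195:245]),f(t["img"][165:215,250:300])]))
E
```

```text
round_pointer [ 0.5373 -0.1058  0.1876] 0.48
round_mark [ 0.5415 -0.1036  0.17  ] 0.38
6.7833 [ 0.5292 -0.2329  0.0998] shift [-0.4139  0.7073 -0.1723] turn [-0.1405 -0.0334 -0.3451] F [-4.8246 -1.3466  6.7329]
```

View pics/c5.png

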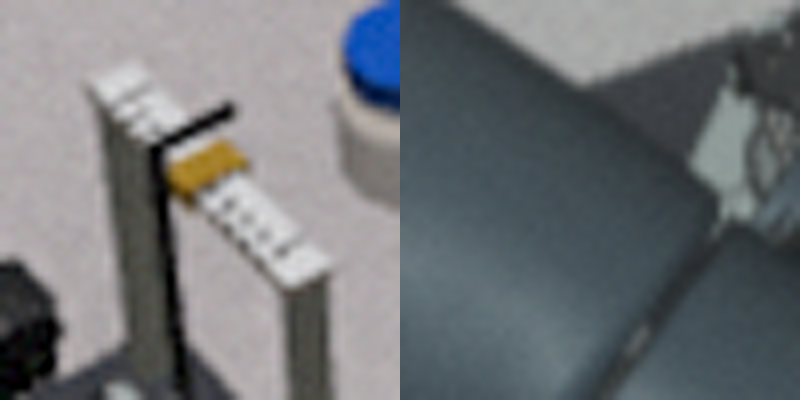

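move_arm(series="0 0 -1 0 0 0; 0 0 -1 0 0 0; 0 0 -1 0 0 0; 0 0 -1 0 0 0; 0 0 -1 0 0 0; 0 0 -1 0 0 0; 0 0 -1 0 0 0; 0 0 -1 0 0 0")

```text
time: 7.45
position: [0.5294, -0.2328, 0.1008]
tool_rot: [0.573, 0.82, -0.001, -0.001]
ft_force: [-3.3, -1.0, 6.1]
grip_width: 0.0002
grip_force: 3.2
```

move_arm(series="0 0 0 0 0 0; 0 0 0 0 0 0; 0 0 0 0 0 0; 0 0 -4 0 0 0; 0 0 -10 0 0 0; 0 0 -20 0 0 0; 0 0 -50 0 0 0; 0 0 -90 0 0 0")

```text
time: 8.12
position: [0.5283, -0.231, 0.1887]
tool_rot: [0.573, 0.82, 0.0, -0.004]
ft_force: [0.3, -0.8, 0.7]
grip_width: 0.0005
grip_force: 0.0
```

```bash
python3 -c "
from h import *
plan(.529,-.233,.27,15);plan(.44,-.02,.27,0);plan(.56,.172,.25,-6)"
```

```text
8.1167 [ 0.5283 -0.231   0.1887] shift [ -1.5947  -0.4269 -81.293 ] turn [-0.2898 -0.3788  5.1215] F [ 0.309  -0.7873  0.7243]
8.1167 [ 0.5283 -0.231   0.1887] shift [229.0164 -10.7162 -79.6695] turn [-0.3384 -0.3393 20.1214] F [ 0.309  -0.7873  0.7243]
8.1167 [ 0.5283 -0.231   0.1887] shift [367.8793 168.1054 -59.5713] turn [-0.357  -0.3223 26.1214] F [ 0.309  -0.7873  0.7243]
```

move_arm(series="0 0 -40 0 0 0; 0 0 -75 0 0 7; 200 -10 -75 0 0 20; 200 -10 -75 0 0 20; 200 -10 -75 0 0 20; 200 -10 -75 0 0 20; 200 -10 -75 0 0 20; 200 -10 -75 0 0 20")

```text
time: 8.78
position: [0.4471, -0.0424, 0.2653]
tool_rot: [0.705, 0.709, -0.001, -0.003]
ft_force: [-0.3, -0.1, -0.1]
grip_width: 0.0004
grip_force: 0.0
```

```bash
python3 -c "
from h import *
plan(.559,.164,.266,-5)"
```

```text
8.7833 [ 0.4471 -0.0424  0.2653] shift [205.6782 113.202   -0.4639] turn [-0.3377 -0.2198  5.3766] F [-0.2992 -0.0704 -0.0907]
```

move_arm(series="205 113 0 -0.3 -0.2 5.4; 205 113 0 -0.3 -0.2 5.4; 205 113 0 -0.3 -0.2 5.4; 205 113 0 -0.3 -0.2 5.4; 205 113 0 -0.3 -0.2 5.4; 205 113 0 -0.3 -0.2 5.4; 205 113 0 -0.3 -0.2 5.4; 205 113 0 -0.3 -0.2 5.4")

```text
time: 9.45
position: [0.565, 0.1581, 0.2652]
tool_rot: [0.738, 0.675, 0.0, 0.003]
ft_force: [-0.0, -0.3, 1.0]
grip_width: 0.0001
grip_force: 0.0
```

```bash
python3 - <<'E'
from h import *
p=robot.camera("wrist");q=robot.camera("scene");cv2.imwrite("pics/s6.png",q["img"][:,:,::-1])
for c in (p,q):
  for n in "square_mount square_pad square_pointer square_mark".split():
    for d in robot.tip_of(c,n)[:1]: print(n,np.array(d["xyz"]),round(d["p"],2))
plan(.559,.168,.125,-5)
np.savez("p6.npz",mtx=p["mtx"],w=p["world_to_cam"])
cv2.imwrite("pics/w6.png",p["img"][:,:,::-1])
f=lambda i,k:cv2.resize(i[...,::-1],None,fx=k,fy=k,interpolation=cv2.INTER_CUBIC)
cv2.imwrite("pics/c6.png",np.hstack([f(p["img"][20:220,210:410],2),f(q["img"][145:195,340:390],8)]))
E
```

```text
square_mount [0.6162 0.1672 0.0009] 0.59
square_pad [0.5639 0.1737 0.0866] 0.92
square_pointer [0.6609 0.2838 0.1885] 0.75
square_mark [0.6209 0.164  0.0009] 0.52
square_mount [0.6156 0.1655 0.0007] 0.88
square_pad [0.5589 0.1728 0.0913] 0.94
square_pointer [0.6566 0.2827 0.1906] 0.63
square_mark [0.6113 0.2897 0.1733] 0.57
9.95 [0.5647 0.1565 0.2656] shift [ 11.3921  -7.5179 140.5324] turn [ 0.3119  0.1876 -0.3337] F [ 0.0704  1.0517 -0.6907]
```

View pics/c6.png

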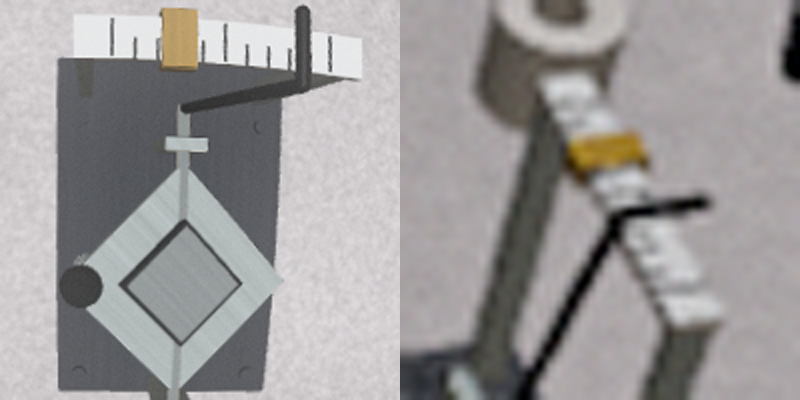

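```bash
python3 - <<'E'
from h import *
z=np.load("p6.npz");p=dict(mtx=z["mtx"],world_to_cam=z["w"])
P={n:ray(p,uv,h) for n,uv,h in [("mark",(300,39.5),.172),("tip",(361.5,40),.187),("end0",(246.5,38),.168),("end1",(390.5,50),.168),("pad",(250.5,162.5),.088)]}
for n in P: print(n,P[n])
e=P["end1"]-P["end0"];yaw=np.degrees(np.arctan2(e[1],e[0]));print(np.linalg.norm(e),yaw)
e/=np.linalg.norm(e);print("tip-mark",(P["tip"]-P["mark"])@e,"mark-mid",(P["mark"]-(P["end0"]+P["end1"])/2)@e)
q=robot.camera("scene");q["fish"]=0
for o,yw in [((.616,.1665),-5.),((.616,.1665),-6.5)]:
  print(yw,"pad",M(o,yw,-.055,0,.09),"mark",[proj(q,M(o,yw,x,.12,.172)).round(2) for x in (-.01,-.015,-.02)])
  for th in (0,.2,.25,.3,.35,.4): print(th,proj(q,tip(o,yw,th)))
E
```

```text
mark [0.6104 0.2887 0.172 ]
tip [0.6552 0.2852 0.187 ]
end0 [0.5693 0.2937 0.168 ]
end1 [0.6884 0.2815 0.168 ]
pad [0.5605 0.1768 0.088 ]
0.11979836975730158 -5.852096715676576
tip-mark 0.04492859858735892 mark-mid -0.018513272111879024
-5.0 pad [0.5612 0.1713 0.09  ] mark [array([365.49, 164.38]), array([364.77, 163.13]), array([364.05, 161.89])]
0 [372.1429 169.539 ]
0.2 [368.458  162.1785]
0.25 [367.4806 160.5793]
0.3 [366.4873 159.0847]
0.35 [365.4816 157.6981]
0.4 [364.4667 156.4222]
-6.5 pad [0.5614 0.1727 0.09  ] mark [array([366.02, 165.15]), array([365.34, 163.89]), array([364.67, 162.65])]
0 [372.3697 170.4008]
0.2 [368.9113 162.9788]
0.25 [367.9895 161.3647]
0.3 [367.0511 159.8555]
0.35 [366.0993 158.4545]
0.4 [365.1373 157.1645]
```

```bash
python3 -c "
from h import *
plan(.559,.173,.125,-5.9)"
```

```text
10.0 [0.5648 0.1566 0.2656] shift [ 16.2057  -8.0328 140.4955] turn [0.3174 0.1824 0.5795] F [-0.0669 -1.2851 -0.1524]
```

move_arm(series="16 -8 20 0.3 0.2 0.6; 16 -8 55 0.3 0.2 0.6; 16 -8 90 0.3 0.2 0.6; 16 -8 120 0.3 0.2 0.6; 16 -8 140 0.3 0.2 0.6; 16 -8 140 0.3 0.2 0.6; 16 -8 140 0.3 0.2 0.6; 16 -8 140 0.3 0.2 0.6")

```text
time: 10.67
position: [0.5602, 0.1733, 0.1265]
tool_rot: [0.742, 0.67, 0.001, 0.001]
ft_force: [0.3, -1.0, 1.1]
grip_width: 0.0006
grip_force: 0.0
```

```bash
python3 - <<'E'
from h import *
p=robot.camera("wrist")
for d in robot.tip_of(p,"square_pad")[:1]: print(np.array(d["xyz"]),round(d["p"],2))
plan(.559,.173,.098,-5.9)
E
```

```text
[0.5637 0.1748 0.0886] 0.74
10.7667 [0.5605 0.1734 0.1273] shift [-0.5851 -1.5385 29.2872] turn [ 0.2347 -0.064   0.0177] F [-0.4227 -0.4905  0.9965]
```

Press first to TCP z ≈ 0.098 (tilt ≈ 0.22), short of the mark.

move_arm(series="0 0 7 0 0 0; 0 0 13 0 0 0; 0 0 18 0 0 0; 0 0 22 0 0 0; 0 0 26 0 0 0; 0 0 29 0 0 0; 0 0 29 0 0 0; 0 0 29 0 0 0")

```text
time: 11.43
position: [0.5561, 0.1736, 0.0961]
tool_rot: [0.742, 0.67, -0.002, -0.002]
ft_force: [-5.4, 1.1, 8.1]
grip_width: 0.0009
grip_force: 3.8
```

```bash
cat > look.py <<'E'
from h import *
q=robot.camera("scene")
for n in "square_pointer square_mark".split():
    for d in robot.tip_of(q,n)[:1]: print(n,np.array(d["xyz"]),round(d["p"],2))
plan(.559,.173,.0917,-5.9)
f=lambda i:cv2.resize(i[145:195,340:390],None,fx=8,fy=8,interpolation=cv2.INTER_CUBIC)
I=q["img"][:,:,::-1]
# dark bent wire pixels near the scale: brightness-weighted
g=I.max(2)
cv2.imwrite(sys.argv[1],np.hstack([f(cv2.imread("pics/s6.png")),f(I)]))
E
python3 look.py pics/c7.png
```

```text
square_pointer [0.6242 0.29   0.1932] 0.61
square_mark [0.6079 0.288  0.175 ] 0.47
11.5833 [0.5561 0.1736 0.0963] shift [-0.2842  2.9394  4.5859] turn [-0.3405  0.0157  0.0235] F [-5.2713  1.749   6.7958]
```

View pics/c7.png

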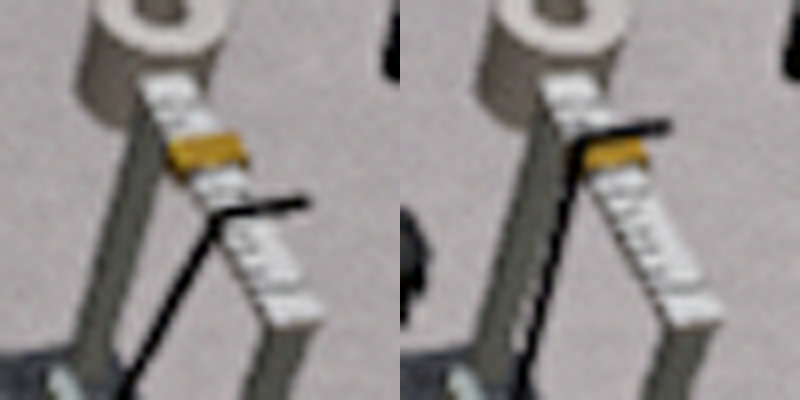

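move_arm(series="0 0 2 0 0 0; 0 0 3.5 0 0 0; 0 0 4.6 0 0 0; 0 0 4.6 0 0 0; 0 0 4.6 0 0 0; 0 0 4.6 0 0 0; 0 0 4.6 0 0 0; 0 0 4.6 0 0 0")

```text
time: 12.25
position: [0.5558, 0.1736, 0.0918]
tool_rot: [0.742, 0.67, -0.002, -0.002]
ft_force: [-6.1, 1.3, 8.0]
grip_width: 0.0002
grip_force: 4.2
```

```bash
python3 look.py pics/c8.png
```

```text
square_pointer [0.612  0.2897 0.1909] 0.49
square_mark [0.6087 0.2902 0.1739] 0.47
12.4 [0.5557 0.1736 0.0918] shift [-0.2816  3.3042  0.0517] turn [-0.384   0.019   0.0225] F [-5.592   1.4408  8.4159]
```

View pics/c8.png

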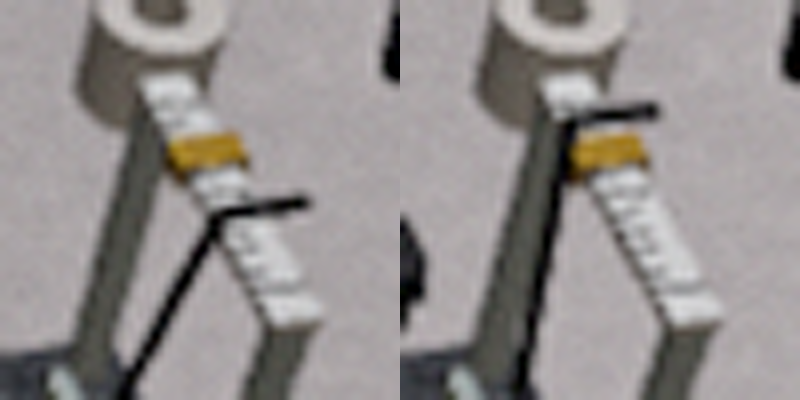

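move_arm(series="0 0 0 0 0 0; 0 0 0 0 0 0; 0 0 0 0 0 0; 0 0 0 0 0 0; 0 0 0 0 0 0; 0 0 0 0 0 0; 0 0 0 0 0 0; 0 0 0 0 0 0")

```text
time: 13.07
position: [0.5558, 0.1736, 0.0918]
tool_rot: [0.742, 0.67, -0.002, -0.002]
ft_force: [-5.5, 1.6, 8.1]
grip_width: 0.0001
grip_force: 4.2
```

move_arm(series="0 0 0 0 0 0; 0 0 -4 0 0 0; 0 0 -10 0 0 0; 0 0 -20 0 0 0; 0 0 -50 0 0 0; 0 0 -90 0 0 0; 0 0 -120 0 0 0; 0 0 -150 0 0 0")

```text
time: 13.73
position: [0.5591, 0.1731, 0.2436]
tool_rot: [0.742, 0.67, 0.0, 0.0]
ft_force: [0.1, 0.5, -0.7]
grip_width: 0.0006
grip_force: 0.0
```

move_arm(series="0 0 -10 0 0 0; 0 0 -10 0 0 0; 0 0 -10 0 0 0; 0 0 -10 0 0 0; 0 0 -10 0 0 0; 0 0 -10 0 0 0")

```text
time: 14.23
position: [0.558, 0.173, 0.2497]
tool_rot: [0.742, 0.67, -0.001, -0.001]
ft_force: [-0.2, 0.0, -0.5]
grip_width: 0.0001
grip_force: 0.0
```

```bash
python3 -c "
from h import *
plan(.559,.173,.25,-5.9)
print(robot.hand_in())"
```

```text
14.2333 [0.558  0.173  0.2497] shift [ 0.0678  1.0028 -0.3186] turn [-0.2176  0.0341  0.0138] F [-0.1597  0.0481 -0.4813]
the job is handed in; nothing more can be done
None
```

I pressed both plates to their marks by camera estimate, round mirror first, held each for more than 0.6 s, let both go, and handed the job in at about 14 s; no verdict came back, and I did not re-image the plates after the final release.

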